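Fit the hanging cover to the gluing jig and hold it home

ROBOT

A 6-joint arm with a two-finger parallel gripper is mounted at the origin on the work surface. World frame = base frame: x ahead of the robot, y to its left, z up, the work surface at z = 0. Lengths are in m, angles in rad, forces in N, time in s.
With the tool pointing down it reaches from about 0.375 to 0.825 m from the base axis. Payload 5.5 kg.
Tool frame: the origin (TCP) lies between the finger pads; the fingertips stand 14 mm ahead of it and the grasp point (between the pads) lies 5 mm behind it; z points along the fingers, x is the direction in which the jaws open and shut, and the axes are right-handed (so a half turn about z gives the same grasp; the last joint's range is limited). The gripper opens to 85 mm and grips with 20 to 120 N. Pads are 22 mm wide; open, the fingers measure 114 mm over their backs; the gripper's body (76 mm by 85 mm) begins 54 mm behind the grasp point. The pads swing forward as they close: fully open they stand 13 mm farther back than shut.
Start: joints at [-1.149, 0.314, -0.047, 1.21, 0, 1.571], TCP at [0.246, -0.547, 0.245] pointing down, gripper open.
Joint ranges: [-2.67, 2.67], [-0.69, 1.73], [-1.03, 1.25], [-2.08, 2.16], [-1.42, 1.45], [-3.14, 3.14]. Speed limits (rad/s): [2.39, 2.39, 3.01, 3.14, 3.14, 3.14].

INTERFACE

Orientations are given as a unit quaternion [w, x, y, z].
In Python, from cell import status, snapshot, camera_info, job gives the robot as it stands. The module is installed in compiled form; this text tells all that it offers.
- The arm moves only by the tool play_rows, never from a script. Its argument "deltas" is a list of rows, each a list of 7 numbers: the turn, a rotation vector about the tool's x, y, z in degrees, then the shift along the tool's x, y, z in m, then the gripper command: -1 is shut, 1 is fully open, values between are in proportion. A call has 1 to 12 rows; each row shifts and turns the commanded pose from where the row before left it, along the tool's axes as they then stand; what a row does not reach is not made up. A row lasts 1/12 s, in which the tool goes at most 41.7 mm and 7.16 degrees, less where a joint would pass 70% of its speed; a pose out of reach is approached as far as the arm can. A call with a gripper value outside its range is refused whole. The fingers move at their own pace and stop on an object; "squeeze" is the grip in N (left out, the last holds). Time passes only in rows, so rows that do not move let the fingers close. It gives the time, the measured TCP pose, the force and the opening at its end, in the units of the state.
- status.read_state(): the state, without advancing time (a new reading comes with each control period).
- snapshot(name): name is "scene" or "top" or "wrist"; returns (picture, depth): 480x640x3 uint8, red, green, blue; 480x640 float32, m along the optical axis (not along the pixel's ray), 0 where there is no reading.
- camera_info(name): a dict with "fovy" (degrees; the focal length in pixels is half the picture's height over the tangent of half this angle, whatever the lens; pixels are square), "cx", "cy" (the principal point, pixels), "extrinsics" (4x4, takes a point from world to camera coordinates); the wrist camera has in their place "mount" (4x4, takes a point from camera to tool coordinates, whose origin is the TCP and whose axes are the tool frame's). Camera axes: x right, y down, z forward; pixel columns grow to the right and rows downward; lengths in m; the calibration is good to about 2 mm. A picture is of the moment at which its call begins: read the wrist's pose just before it. camera_info takes no time and is no camera call.
- job.job_done(): hands the job in, once; it reports no verdict.
The state is a dict: "t": time; "q": joint angles; "qd": joint speeds; "joint_torque": joint torques, N m; "position": TCP position; "ee_rot": TCP orientation; "force": force on the tool from outside, world axes, zero at the start; "wrist_torque": the same for the moment, N m; "finger_gap": opening from 0.0 (shut) to 1.0 (fully open).
Only numpy, scipy, OpenCV 4.12 (cv2) and the standard library are available. Lean on these libraries where they do the work, as an engineer would, in place of code of your own. Each camera call takes 0.05 s, during which the arm holds its last target. There are 200 camera calls.

TASK

At the watchmaker's bench, lift the jig cover up and off the fork it hangs in, lower it level into the channel of the gluing jig and work it along until it drops over the locating pin hidden beneath it, then press it down against the sprung pads until it is fully home. Finish like that: keep hold of the cover's handle and keep pressing it home, do not let go. Leave everything else on the bench where it is and never tip the cover over.

Things in the scene. Friction and masses are not known exactly. Their poses are not given: they have to be found in the camera images.
- cover: The jig's cover: aluminium plate 80 (x) x 70 (y) x 16 mm, handle on top; at the start it hangs level in the stand's fork, 170 to 310 g. Origin: centre of the plate's underside, z up. On the axis above the plate: steel stem 10 mm square (16 to 48 mm above the origin), collar 28 mm square (48 to 53 mm), flat black grip (53 to 89 mm), 14 mm thick along x, 26 mm wide along y.
- grip (a point): Point in the cover's black grip where the fingers hold it: on its axis, 80 mm above the underside, 9 mm below the top of the grip. Axes as the cover's.
- slot (a point): Mouth of the blind slot in the centre of the cover's underside (at the cover's origin), which takes the locating pin; it cannot be seen from above. 12 mm long in x, 14 mm wide in y, 11 mm deep. The cover fits the jig either way round (half a turn).
- stand: Fixed stand, base 160 x 100 x 12 mm. Origin on the table below the hanging cover; a post stands 67 mm from it in +x, and nothing of the stand is higher than 93 mm. Its fork points to the stand's -x, where it is open.
- fork (a point): Centre of the fork's top, where the collar rests, 88 mm above the table; axes as the stand's. Two prongs 7 mm thick, 13 mm apart, end 22 mm from here in -x in lips 5 mm high that keep the collar on. To free the cover lift it 6 to 24 mm (more, and the plate meets the fork from below), then move it along the stand's -x, at least 65 mm before raising it further.
- jig: Fixed steel jig, bed 160 (x) x 110 (y) x 12 mm. Origin on the table under its centre, z up. An open-ended channel for the cover runs along its x, 75 mm wide between guides whose tops flare outwards from 30 to 39 mm height. In it: stop rails 16 mm high beside the guides, two black sprung rubber pads (tops 20 mm high), and between them the locating pin.
- channel (a point): Middle of the channel, 25 mm above the table, the height of the pin's top. The round steel pin, 8 mm across, stands on the centre line (jig y = 0), fixed, anywhere from jig x = -16 to +16 mm, as set for the last job; the cover hides it. Cover's underside above the table: 25 mm riding on the pin's top, 20 dropped over it onto the pads, 16 pressed home on the stop rails.
- pads (a joint): How far the two sprung pads are pushed down, m: 0 free, 0.004 when the cover is home on the stop rails. They need about 6 N to start and 10 N at 4 mm, the cover's own weight included.
- cup: Bystander, loose: small open aluminium cup, 44 mm across, 22 mm high. Origin: centre of its underside.
- holder: Bystander, loose: small steel movement holder with two jaws, 70 x 34 mm, 24 mm high. Origin: centre of its underside.
- driver: Bystander, loose: screwdriver, 110 mm long, lying. Origin: middle of its length, on the underside.
- oil: Bystander, loose: small amber oil bottle, 32 mm across, 60 mm high. Origin: centre of its underside.
- loupe: Bystander, loose: black eye loupe, a cone 36 mm across, 28 mm high. Origin: centre of its underside.
- tin: Bystander, loose: flat round tin, 50 mm across, 20 mm high. Origin: centre of its underside.
- weight: Bystander, loose: brass cylinder weight, 40 mm across, 25 mm high. Origin: centre of its underside.
Things that resemble listed ones, but are neither listed nor needed, are in the scene too. What is shaped like the jig but red is not meant. Of the things shaped like the stand, the dark steel one is meant.

How it is judged:
By the outcome, as a careful person would: the job done as asked, in the order asked, and still so for the second after the job is handed in, while the arm keeps its last pose, push and grip.
It also fails if it takes over 64 s, if anything falls off the work surface, if the arm or the gripper's body presses on something with over 40 N, if the wrist force passes 120 N, or if a joint passes its speed limit or range.

## Working session

There is one attempt and no reset: what is moved stays moved. The work goes in short steps, Python scripts to look and compute and a tool call to move; the robot and the scene stay as the last step left them, time stands still between calls to the robot, and variables do not carry over. Pictures are saved under pics/ and viewed, about 8 in all and at most 12, crops included, and the job is handed in when it is done.

Besides the shell and the picture viewer there is one more tool, called after "Request:" as name([rows], argument=value, ...), one row to a line, values as JSON. play_rows: Moves the arm, as the interface text tells. Its arguments: {"type":"object","properties":{"deltas":{"type":"array","items":{"type":"array","items":{"type":"number"}}},"squeeze":{"type":"number"}},"required":["deltas"]}

```bash
mkdir -p pics
cat > h.py <<'E'
import numpy as np, cv2
from cell import status, snapshot, camera_info, job
from scipy.spatial.transform import Rotation as R
def pose():
    s=status.read_state(); T=np.eye(4); q=s["ee_rot"]; T[:3,:3]=R.from_quat([q[1],q[2],q[3],q[0]]).as_matrix(); T[:3,3]=s["position"]; return T,s
def cloud(name):
    T,_=pose(); im,d=snapshot(name); c=camera_info(name); f=240/np.tan(np.radians(c["fovy"])/2)
    cx,cy=c.get("cx",320),c.get("cy",240)
    v,u=np.mgrid[:480,:640]; P=np.stack([(u-cx)/f*d,(v-cy)/f*d,d,np.ones_like(d)],-1)
    M=T@np.array(c["mount"]) if "mount" in c else np.linalg.inv(np.array(c["extrinsics"]))
    return im,d,(P@M.T)[...,:3]
def save(n,im): cv2.imwrite(f"pics/{n}.png",np.ascontiguousarray(im[...,::-1]))
E
python3 - <<'E'
from h import *
T,s=pose();print(T.round(3),s["force"],s["finger_gap"],s["t"])
for n in("top","scene"):
    im,d,P=cloud(n);save(n+"0",im);np.savez(n+"0.npz",im=im,d=d,P=P)
    c=camera_info(n);print({k:(np.round(v,3).tolist()) for k,v in c.items() if not isinstance(v,str)})
E
```

```text
[[ 0.409 -0.912 -0.001  0.245]
 [-0.912 -0.409  0.002 -0.547]
 [-0.002 -0.    -1.     0.244]
 [ 0.     0.     0.     1.   ]] [0.17546032 0.44817341 0.01956318] 1.0014909077416767 0.0
{'fovy': 49.22, 'cx': 324.049, 'cy': 246.125, 'extrinsics': [[0.016, -1.0, 0.0, -0.009], [-0.982, -0.015, -0.19, 0.564], [0.19, 0.003, -0.982, 1.037], [0.0, 0.0, 0.0, 1.0]]}
{'fovy': 46.979, 'cx': 321.265, 'cy': 236.73, 'extrinsics': [[0.283, 0.959, -0.003, -0.163], [0.808, -0.24, -0.538, -0.386], [-0.517, 0.15, -0.843, 1.661], [0.0, 0.0, 0.0, 1.0]]}
```

View pics/top0.png

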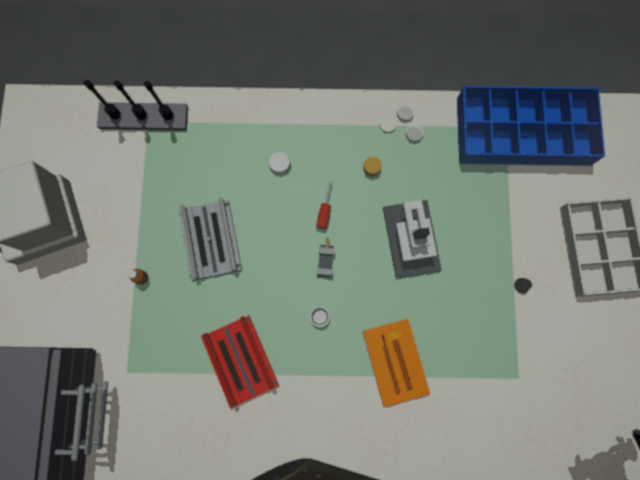

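View pics/scene0.png

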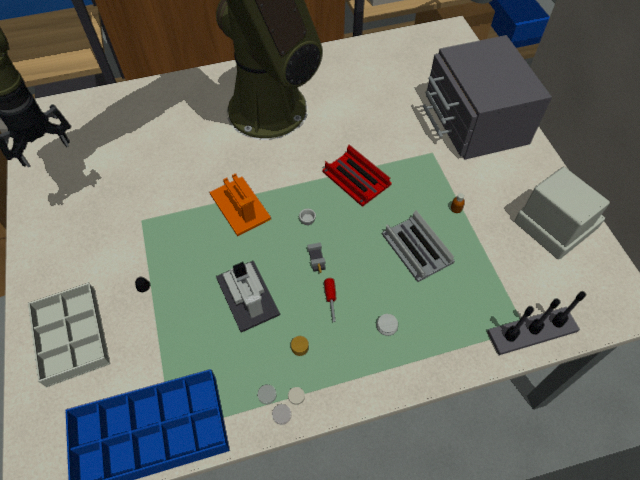

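The top view shows the dark stand with the cover at about (415,240), its post on the far side (up). The grey jig is at about (210,240). The red jig and the orange stand are decoys.

Run:
```python
from h import *
z=np.load("top0.npz");im,d,P=z["im"],z["d"],z["P"]
a=cv2.resize(im[190:290,165:255],None,fx=4.2,fy=4.2,interpolation=cv2.INTER_CUBIC);b=cv2.resize(im[190:290,370:460],None,fx=4.2,fy=4.2,interpolation=cv2.INTER_CUBIC)
save("crop1",np.hstack([a,b]))
np.set_printoptions(linewidth=250,precision=0,suppress=True)
print("valid",(d>0).mean())
print("stand z"); print((P[196:282:4,382:444:3,2]*1000).round())
print("jig z"); print((P[196:284:4,178:246:3,2]*1000).round())
for u,v in[(415,240),(421,232),(210,240)]:print(u,v,P[v,u]*1000)
def rect(m,n):
    k,l,st,c=cv2.connectedComponentsWithStats(m.astype(np.uint8));i=1+np.argmax(st[1:,4]);p=P[l==i][:,:2].astype(np.float32)*1000;print(n,len(p),cv2.minAreaRect(p))
win=np.zeros(d.shape,bool);win[180:300,370:450]=1
g=(P[...,2]>0.006)
rect(win&g,"stand all")
rect(win&g&(P[...,2]<.02),"stand base")
rect(win&(P[...,2]>.043)&(P[...,2]<.06),"plate top")
win[:]=0;win[180:300,165:255]=1
rect(win&g,"jig all");rect(win&(P[...,2]>.033),"guides")
```

```text
valid 0.9962434895833333
stand z
[[  -4.    3.    2.   -5.    1.    2.   -1.   -3.    2.   -1.    2.    1.   -2.   -0.    2.   -3.   -3.   -4.    0.    1.   -0.]
 [   2.   -1.   -1.   -0.   -2.    2.    2.   -3.   -2.    0.    1.    2.    3.   90.   10.    9.   -4.   -2.   -2.   -1.   -2.]
 [  -4.    2.    1.    2.   -0.    1.   13.    8.   85.   89.   86.   89.   88.   90.    7.    9.   -2.   -1.    1.   -4.    2.]
 [  -4.    9.    8.   12.   12.   11.    8.   52.   84.   89.   87.   91.   86.   88.   10.   12.   -6.    0.   -3.    1.    0.]
 [  -2.   11.   10.   10.   11.    8.   10.   43.   87.   85.   49.   44.   86.   90.   10.   12.   -4.    1.   -2.   -3.   -1.]
 [  -2.    9.   11.    8.    8.   12.   10.   25.   85.   91.   86.   10.   79.   86.   90.   11.   10.    2.    2.   -2.   -1.]
 [  -3.    4.   10.   10.   10.   10.   14.   12.   13.   86.   86.   10.   54.   85.   92.   51.   10.    2.   -0.    1.   -2.]
 [  -0.    1.   10.   13.    8.   57.   57.   55.   58.   91.   89.   52.   56.   86.   86.   52.   54.   -1.    1.    1.    1.]
 [  -5.    2.   10.   10.   14.   4
[... 4828 characters left out ...]
3.   -2.    1.   -1.   -3.   -2.   -2.    2.    1.]]
415 240 [ 572. -183.   94.]
421 232 [ 581. -188.  129.]
210 240 [580. 245.  23.]
stand all 3324 ((502.5594177246094, -152.6846923828125), (166.93560791015625, 383.7564392089844), 67.70213317871094)
stand base 1575 ((593.78857421875, -190.39276123046875), (161.13479614257812, 101.4625015258789), 10.557796478271484)
plate top 808 ((582.0214233398438, -192.7933807373047), (80.5996322631836, 71.30828094482422), 9.985577583312988)
jig all 3714 ((486.6180725097656, 181.78558349609375), (421.9609375, 159.81040954589844), 34.09600067138672)
guides 248 ((472.3460693359375, 183.84890747070312), (429.73095703125, 89.2428970336914), 46.46587371826172)
```

View pics/crop1.png

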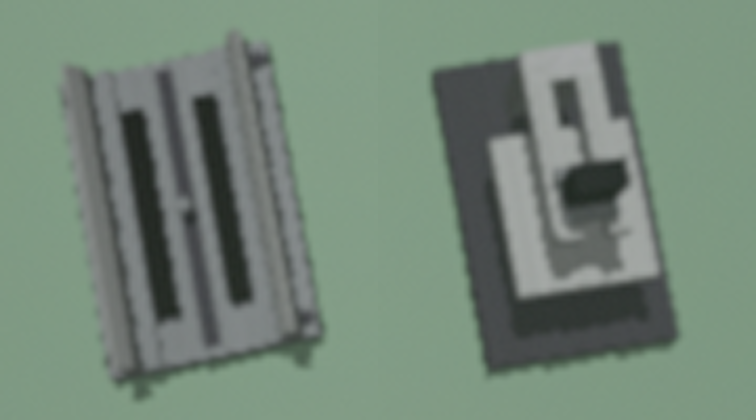

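The left crop shows the jig: slotted bed, two black pads, and a bright pin at about (185,205) in the crop, near world (580,245). The right crop shows the cover with its black grip at (595,180) in the crop, and the fork open toward the robot. Both are turned about 10°.

```bash
cat >> h.py <<'E'
def go(target,head,T=None):
    "tool-frame deltas to reach world TCP target (mm) with heading deg, tool down"
    if T is None: T,_=pose()
    h=np.radians(head);Rt=np.array([[np.cos(h),np.sin(h),0],[np.sin(h),-np.cos(h),0],[0,0,-1]])
    rv=R.from_matrix(T[:3,:3].T@Rt).as_rotvec(degrees=True)
    print("rotvec",rv.round(2),"shift cur axes",(T[:3,:3].T@(np.array(target)/1000-T[:3,3])).round(4),"shift target axes",(Rt.T@(np.array(target)/1000-T[:3,3])).round(4))
E
python3 - <<'E'
from h import *
c=camera_info("wrist");print({k:np.round(v,3).tolist() for k,v in c.items() if not isinstance(v,str)})
go([520,-200,300],10)
z=np.load("top0.npz");P=z["P"].reshape(-1,3)*1000
def frame(c,yaw,P):
    a=np.radians(yaw);x=np.array([np.cos(a),np.sin(a)]);y=np.array([-x[1],x[0]]);q=P[:,:2]-c;return q@x,q@y
near=lambda c:P[(np.hypot(P[:,0]-c[0],P[:,1]-c[1])<130)]
def rect(Q,n):print(n,len(Q),cv2.minAreaRect(Q[:,:2].astype(np.float32)))
s=near([590,-190]);s=s[s[:,2]<300]
rect(s[s[:,2]>6],"stand");rect(s[(s[:,2]>46)&(s[:,2]<64)],"plate");rect(s[(s[:,2]>117)],"grip")
j=near([580,245]);j=j[j[:,2]<300];rect(j[j[:,2]>6],"jig");rect(j[j[:,2]>34],"guides")
E
```

```text
{'fovy': 65.692, 'cx': 324.843, 'cy': 232.458, 'mount': [[1.0, 0.001, -0.0, 0.002], [-0.0, 0.95, 0.313, -0.081], [0.001, -0.313, 0.95, -0.127], [0.0, 0.0, 0.0, 1.0]]}
rotvec [-6.000e-02  8.000e-02 -7.583e+01] shift cur axes [-0.2042 -0.3926 -0.0552] shift target axes [ 0.3306 -0.294  -0.0555]
stand 3310 ((580.873046875, -165.0808563232422), (177.2798309326172, 155.5131072998047), 9.941818237304688)
plate 867 ((598.092529296875, -189.96148681640625), (113.23135375976562, 71.30645751953125), 9.997798919677734)
grip 109 ((581.7940673828125, -192.7179718017578), (14.794262886047363, 26.600370407104492), 9.935729026794434)
jig 3716 ((593.491943359375, 226.99139404296875), (197.31141662597656, 211.1107940673828), 82.93987274169922)
guides 406 ((583.4873046875, 248.81784057617188), (159.1046600341797, 93.61637115478516), 13.062248229980469)
```

Request:
play_rows([
  [0,0,0,-0.0155,-0.0376,-0.0013,1],
  [0,0,0,-0.0155,-0.0376,-0.0013,1],
  [0,0,0,-0.0155,-0.0376,-0.0013,1],
  [0,0,0,-0.0155,-0.0376,-0.0013,1],
  [0,0,0,-0.0155,-0.0376,-0.0013,1],
  [0,0,0,-0.0155,-0.0376,-0.0013,1],
  [0,0,0,-0.0155,-0.0376,-0.0013,1],
  [0,0,0,-0.0155,-0.0376,-0.0013,1],
  [0,0,0,-0.0155,-0.0376,-0.0013,1],
  [0,0,0,-0.0155,-0.0376,-0.0013,1],
  [0,0,0,-0.0155,-0.0376,-0.0013,1],
  [0,0,0,-0.0155,-0.0376,-0.0013,1],
])

```text
t: 1.1
position: [0.582, -0.1911, 0.2606]
ee_rot: [0.0, 0.84, -0.543, -0.0]
force: [1.2, 0.0, -0.2]
finger_gap: 0.999
```

Request:
play_rows([
  [0,0,-6.9,0,0,0,1],
  [0,0,-6.9,0,0,0,1],
  [0,0,-6.9,0,0,0,1],
  [0,0,-6.9,0,0,0,1],
  [0,0,-6.9,0,0,0,1],
  [0,0,-6.9,0,0,0,1],
  [0,0,-6.9,0,0,0,1],
  [0,0,-6.9,0,0,0,1],
  [0,0,-6.9,0,0,0,1],
  [0,0,-6.9,0,0,0,1],
  [0,0,-6.9,0,0,0,1],
  [0,0,0,0,0,0,1],
])

```text
t: 2.1
position: [0.5809, -0.1929, 0.2604]
ee_rot: [-0.0, 0.996, 0.089, -0.0]
force: [-0.4, 0.0, -1.0]
finger_gap: 0.997
```

Run:
```python
from h import *
im,d,P=cloud("wrist");save("w1",im);P=P.reshape(-1,3)*1000
s=P[(np.hypot(P[:,0]-582,P[:,1]+193)<110)&(P[:,2]<180)&(d.ravel()>0.05)]
def rect(Q,n):print(n,len(Q),cv2.minAreaRect(Q[:,:2].astype(np.float32)),Q[:,2].mean(),np.median(Q[:,2]))
rect(s[(s[:,2]>122)],"griptop")
k=(s[:,2]>47)&(s[:,2]<63);rect(s[k&(s[:,0]<590)],"plate")
a=np.radians(10);x=np.array([np.cos(a),np.sin(a)]);y=np.array([-x[1],x[0]]);c=[581.8,-192.7]
g=s[s[:,2]>122][:,:2]-c;print("grip local x",np.percentile(g@x,[1,50,99]),"y",np.percentile(g@y,[1,50,99]))
f=s[(s[:,2]>83)&(s[:,2]<96)];f=f[:,:2]-c;print("fork",np.percentile(f@x,[1,99]),np.percentile(f@y,[1,99]))
go([581.8,-192.7,115],9.95)
```

```text
griptop 669 ((584.2046508789062, -192.91981506347656), (13.390691757202148, 26.128829956054688), 10.196076393127441) 127.06054940250606 127.14740104094108
plate 2459 ((570.3285522460938, -195.27133178710938), (52.1856575012207, 69.96783447265625), 10.11805534362793) 54.147536186683205 54.19501550676975
grip local x [-4.30980618  2.29029973  9.01290898] y [-13.29289339   0.15501112  12.32423071]
fork [-18.75640303  75.58403697] [-18.5928063   17.84888196]
rotvec [-0.02  0.05 -0.02] shift cur axes [0.001  0.     0.1454] shift target axes [ 0.0009 -0.      0.1454]
```

View pics/w1.png

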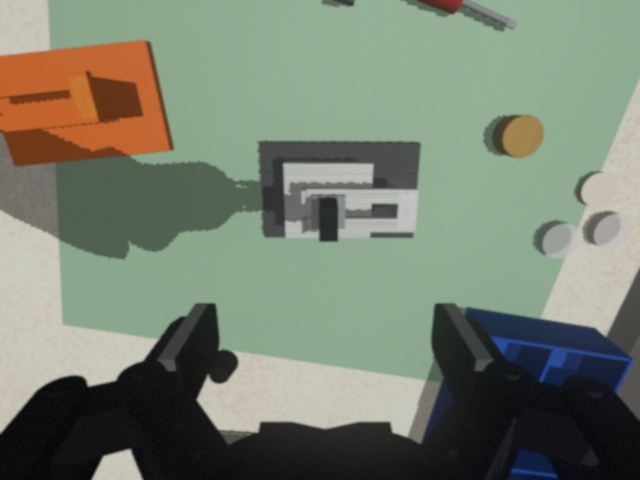

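The wrist view shows the grip at (328,218) on the fork, with its long side aligned with tool y. Next I'll look at the jig with the wrist camera before grasping.

Request:
play_rows([
  [0,0,0,0.0063,-0.036,0,1],
  [0,0,0,0.0063,-0.036,0,1],
  [0,0,0,0.0063,-0.036,0,1],
  [0,0,0,0.0063,-0.036,0,1],
  [0,0,0,0.0063,-0.036,0,1],
  [0,0,0,0.0063,-0.036,0,1],
  [0,0,0,0.0063,-0.036,0,1],
  [0,0,0,0.0063,-0.036,0,1],
  [0,0,0,0.0063,-0.036,0,1],
  [0,0,0,0.0063,-0.036,0,1],
  [0,0,0,0.0063,-0.036,0,1],
  [0,0,0,0.0063,-0.036,0,1],
])

```text
t: 3.15
position: [0.5797, 0.2474, 0.2608]
ee_rot: [0.0, 0.996, 0.086, -0.0]
force: [0.8, -0.6, 0.1]
finger_gap: 0.997
```

Request:
play_rows([
  [0,0,0,0,0,0,1],
  [0,0,0,0,0,0,1],
])

```text
t: 3.32
position: [0.5795, 0.2474, 0.2602]
ee_rot: [0.0, 0.996, 0.088, -0.0]
force: [0.2, -2.1, -0.3]
finger_gap: 1.0
```

Run:
```python
from h import *
T,s=pose();print(s["position"])
im,d,P=cloud("wrist");np.savez("w2.npz",im=im,d=d,P=P)
save("w2",im)
ok=(np.hypot(P[...,0]-.582,P[...,1]-.247)<.11)&(P[...,2]<.1)&(P[...,2]>.006)
def rect(m,n):
    k,l,st,c=cv2.connectedComponentsWithStats(m.astype(np.uint8));i=1+np.argmax(st[1:,4]);p=P[l==i][:,:2].astype(np.float32)*1000;print(n,len(p),cv2.minAreaRect(p))
rect(ok,"jig");p=P[ok&(P[...,2]>.034)][:,:2].astype(np.float32)*1000;print("guides",cv2.minAreaRect(p))
g=im.max(-1);m=(g<45)&ok
k,l,st,c=cv2.connectedComponentsWithStats(m.astype(np.uint8))
for i in range(1,k):
    if st[i,4]>150:
        p=P[l==i][:,:2].astype(np.float32)*1000;print("dark",st[i],cv2.minAreaRect(p))
```

```text
[0.57954651 0.24740701 0.26024661]
jig 16735 ((585.22314453125, 252.8289337158203), (160.69842529296875, 101.95889282226562), 13.236258506774902)
guides ((586.32861328125, 248.61753845214844), (159.56053161621094, 93.32383728027344), 13.266012191772461)
dark [280 205  59  12 338] ((567.8820190429688, 225.94873046875), (59.65583801269531, 10.479741096496582), 12.885950088500977)
```

View pics/w2.png

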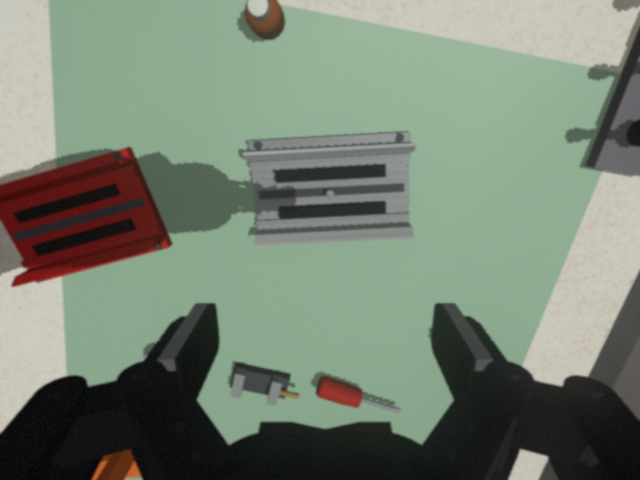

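The pin is visible at about (330,192) in the channel, and the jig's yaw is about 13.2°. Next I'll locate the pin in both views and go back to grasp.

Run:
```python
from h import *
def ray(name,u,v,z,T=None):
    c=camera_info(name);f=240/np.tan(np.radians(c["fovy"])/2)
    M=T@np.array(c["mount"]) if T is not None else np.linalg.inv(np.array(c["extrinsics"]))
    r=M[:3,:3]@[(u-c["cx"])/f,(v-c["cy"])/f,1];o=M[:3,3];return (o+r*(z-o[2])/r[2])*1000
T,_=pose()
im=np.load("w2.npz")["im"];g=cv2.cvtColor(im,cv2.COLOR_RGB2GRAY);w=g[183:202,316:346].astype(float)
print(w.astype(int)[4:16,4:26])
t=np.load("top0.npz")["im"];g=cv2.cvtColor(t,cv2.COLOR_RGB2GRAY);print(g[233:246,202:218])
a=np.radians(13.2);x=np.array([np.cos(a),np.sin(a)]);y=np.array([-x[1],x[0]])
for n,p,c in[("wrist",ray("wrist",330.5,192,.025,T),(586.3,248.6)),("top",ray("top",165+185/4.2-.5,190+205/4.2-.5,.025),(583.5,248.8))]:
    q=p[:2]-c;print(n,p,"jig local",q@x,q@y)
go([583,-192.8,200],9.98)
```

```text
[[109 106 104 101 100  99  99  99  99  96  97  93  94  93  91  87  89  88
   88  89  85  86]
 [ 87  83  82  75  71  69  73  73  73  73  74  77  74  76  75  75  76  76
   75  73  74  76]
 [ 75  73  68  62  54  56  61  67  74  81  84  81  78  73  70  73  74  71
   74  73  73  73]
 [ 74  69  64  55  50  55  64  78  94 106 110 105  95  80  74  72  72  72
   71  72  73  71]
 [ 73  68  57  54  50  58  76  98 118 127 131 128 115  97  79  74  73  72
   72  70  72  73]
 [ 70  68  61  54  52  64  89 114 129 137 139 139 130 110  85  76  72  71
   72  73  72  73]
 [ 70  71  63  58  55  71  97 121 132 136 139 140 133 118  95  79  74  74
   76  74  78  77]
 [ 76  74  71  69  62  73 100 119 130 136 137 136 134 120 101  90  89  88
   87  92  92  93]
 [ 91  90  90  89  88  91 103 119 130 131 134 136 134 125 116 112 110 111
  113 116 116 117]
 [113 114 116 118 115 117 118 121 126 129 134 134 134 131 131 127 126 131
  130 132 130 135]
 [130 131 129 132 131 131 130 129 128 130 130 131 131 132 135 136 135 135
  134 135 135 136]
 [133 135 133 135 137 135 135 134 132 132 134 135 135 134 137 136 136 136
  1
[... 490 characters left out ...]
3  68 105 125 125 114  99  79  64  80 111 128 124  97  58  41]
 [ 40  60 101 125 127 116  89  60  51  68 105 128 129 107  67  43]
 [ 41  59 100 126 128 120  93  59  49  68 104 128 130 112  73  47]
 [ 39  58  99 126 129 124 103  70  60  73 103 125 129 115  79  49]
 [ 39  56  99 125 130 126 109  79  69  75  98 121 129 119  87  53]
 [ 40  54  92 121 128 127 112  85  72  74  92 117 129 124  98  59]]
wrist [585.77477412 248.85253912  25.        ] jig local -0.4536813088608949 0.36580254307758137
top [583.05803538 248.26218175  25.        ] jig local -0.5530987010809663 -0.42268549961564794
rotvec [0.04 0.05 0.04] shift cur axes [-0.073   0.4326  0.0608] shift target axes [-0.0728  0.4327  0.0604]
```

Request:
play_rows([
  [0,0,0,-0.0061,0.036,0.004,1],
  [0,0,0,-0.0061,0.036,0.004,1],
  [0,0,0,-0.0061,0.036,0.004,1],
  [0,0,0,-0.0061,0.036,0.004,1],
  [0,0,0,-0.0061,0.036,0.004,1],
  [0,0,0,-0.0061,0.036,0.004,1],
  [0,0,0,-0.0061,0.036,0.004,1],
  [0,0,0,-0.0061,0.036,0.004,1],
  [0,0,0,-0.0061,0.036,0.004,1],
  [0,0,0,-0.0061,0.036,0.004,1],
  [0,0,0,-0.0061,0.036,0.004,1],
  [0,0,0,-0.0061,0.036,0.004,1],
])

```text
t: 4.37
position: [0.5821, -0.196, 0.213]
ee_rot: [0.0, 0.996, 0.086, 0.0]
force: [1.3, 0.2, -0.2]
finger_gap: 0.998
```

Request:
play_rows([
  [0,0,0,0,0,0,1],
  [0,0,0,0,0,0,1],
])

```text
t: 4.53
position: [0.582, -0.1958, 0.2125]
ee_rot: [-0.0, 0.996, 0.084, -0.0]
force: [-0.2, 0.8, 0.4]
finger_gap: 1.004
```

```bash
python3 -c "
from h import *
T,s=pose();print(s['position'],s['force']);go([583,-192.8,115],10)"
```

```text
[ 0.58200029 -0.19580252  0.21250712] [-0.1949421   0.79994036  0.3826661 ]
rotvec [-0.02  0.05 -0.34] shift cur axes [ 0.0016 -0.0028  0.0975] shift target axes [ 0.0015 -0.0028  0.0975]
```

Request:
play_rows([
  [0,0,-0.3,0.0015,-0.0028,0.025,1],
  [0,0,0,0,0,0.025,1],
  [0,0,0,0,0,0.025,1],
  [0,0,0,0,0,0.0225,1],
  [0,0,0,0,0,0,0],
  [0,0,0,0,0,0,-0.4],
  [0,0,0,0,0,0,-0.5],
  [0,0,0,0,0,0,-0.6],
  [0,0,0,0,0,0,-0.7],
  [0,0,0,0,0,0,-1],
  [0,0,0,0,0,0,-1],
  [0,0,0,0,0,0,-1],
], squeeze=60)

```text
t: 5.53
position: [0.5851, -0.1899, 0.1169]
ee_rot: [0.0, 0.996, 0.09, 0.001]
force: [-2.3, -0.1, 6.0]
finger_gap: 0.153
```

Request:
play_rows([
  [0,0,0,0,0,0,-1],
  [0,0,0,0,0,0,-1],
  [0,0,0,0,0,0,-1],
])

```text
t: 5.78
position: [0.5852, -0.1899, 0.1169]
ee_rot: [0.0, 0.996, 0.09, 0.001]
force: [-2.1, 0.1, 6.4]
finger_gap: 0.151
```

Run:
```python
from h import *
T,s=pose();print(T.round(4),s['force'],s['wrist_torque'],s["finger_gap"]*85)
z=np.load("top0.npz");im,d,P=cloud("top");P=P.reshape(-1,3)*1000
s=P[(np.hypot(P[:,0]-582,P[:,1]+193)<110)&(P[:,2]<180)]
k=(s[:,2]>47)&(s[:,2]<63)
print(cv2.minAreaRect(s[k&(s[:,0]<600)][:,:2].astype(np.float32)))
```

```text
[[ 9.837e-01  1.798e-01  1.900e-03  5.852e-01]
 [ 1.798e-01 -9.837e-01 -7.000e-04 -1.899e-01]
 [ 1.700e-03  1.000e-03 -1.000e+00  1.169e-01]
 [ 0.000e+00  0.000e+00  0.000e+00  1.000e+00]] [-2.14779899  0.13004553  6.4387289 ] [ 0.08751224  0.31770733 -0.0347586 ] 12.8636900007728
((570.2971801757812, -170.09144592285156), (62.68267059326172, 22.40012550354004), 9.309517860412598)
```

Request:
play_rows([
  [0,0,0,0,0,-0.004,-1],
  [0,0,0,0,0,-0.004,-1],
  [0,0,0,0,0,-0.004,-1],
  [0,0,0,0,0,-0.002,-1],
  [0,0,0,0,0,0,-1],
  [0,0,0,0,0,0,-1],
])

```text
t: 6.33
position: [0.5845, -0.1896, 0.1294]
ee_rot: [0.0, 0.996, 0.09, 0.0]
force: [-0.3, -0.2, -2.8]
finger_gap: 0.151
```

Run:
```python
from h import *
T,s=pose();print(T.round(4)[:3],s['force'],s['wrist_torque'],s["finger_gap"]*85)
for n in("top","wrist"):
    im,d,P=cloud(n);save("lift_"+n,im)
    s=P.reshape(-1,3)*1000;s=s[(np.hypot(s[:,0]-582,s[:,1]+193)<110)&(s[:,2]<180)]
    k=(s[:,2]>60)&(s[:,2]<76);print(n,k.sum(),np.median(s[k,2]))
c=np.hstack([cv2.resize(cv2.imread("pics/lift_top.png")[170:300,350:480],(400,400)),cv2.resize(cv2.imread("pics/lift_wrist.png")[100:420,160:480],(400,400))]);cv2.imwrite("pics/lift.png",c)
```

```text
[[ 9.837e-01  1.799e-01  1.000e-04  5.845e-01]
 [ 1.799e-01 -9.837e-01 -0.000e+00 -1.896e-01]
 [ 1.000e-04  0.000e+00 -1.000e+00  1.294e-01]] [-0.34988894 -0.23043429 -2.76960373] [-0.00453913  0.03662071 -0.06463779] 12.843592871877476
top 385 67.35355136037113
wrist 9349 66.47914581519929
```

View pics/lift.png

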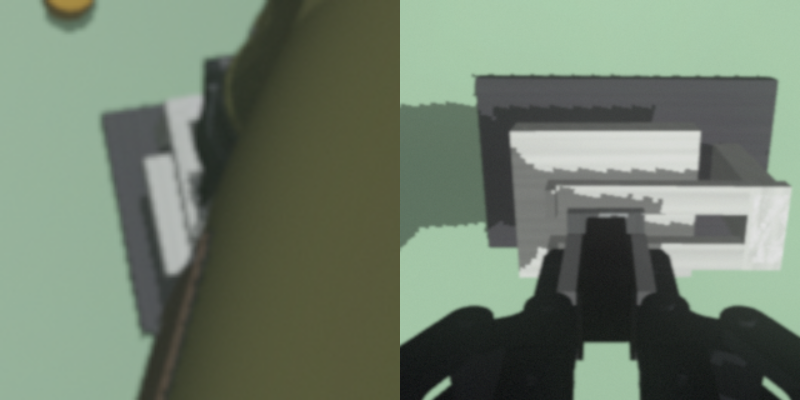

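Lifted by about 11 mm and hanging level, at −2.8 N. Now I'll slide it out along the stand's −x.

Request:
play_rows([
  [0,0,0,-0.008,0,0,-1],
  [0,0,0,-0.01,0,0,-1],
  [0,0,0,-0.01,-0.0001,0,-1],
  [0,0,0,0,0,0,-1],
])

```text
t: 6.77
position: [0.5539, -0.1947, 0.129]
ee_rot: [-0.0, 0.996, 0.09, -0.001]
force: [-0.2, 0.7, -3.1]
finger_gap: 0.151
```

Request:
play_rows([
  [0,0,0,-0.015,0,0,-1],
  [0,0,0,-0.015,0,0,-1],
  [0,0,0,-0.015,0,0,-1],
  [0,0,0,-0.008,0,0,-1],
  [0,0,0,0,0,0,-1],
  [0,0,0,0,0,0,-1],
])

```text
t: 7.27
position: [0.505, -0.2042, 0.1297]
ee_rot: [0.0, 0.996, 0.09, 0.001]
force: [0.9, -0.7, -2.9]
finger_gap: 0.15
```

```bash
cat > plate.py <<'E'
from h import *
def plate(n="wrist"):
    T,s=pose();im,d,P=cloud(n);c=T[:3,3]
    m=(np.hypot(P[...,0]-c[0],P[...,1]-c[1])<.075)&(d>.1)
    g=im.min(-1)
    # plate top expected ~62 mm below TCP
    m&=abs(P[...,2]-(c[2]-.0622))<.006
    k,l,st,_=cv2.connectedComponentsWithStats(m.astype(np.uint8));i=1+np.argmax(st[1:,4])
    p=P[l==i]*1000; r=cv2.minAreaRect(p[:,:2].astype(np.float32))
    L=(p-c*1000)@T[:3,:3]
    print(n,len(p),r,"tool-frame x pct",np.percentile(L[:,0],[.5,99.5]).round(1),"y",np.percentile(L[:,1],[.5,99.5]).round(1),"z med",np.median(L[:,2]))
    A=np.c_[L[:,:2],np.ones(len(L))];print("tilt slopes",np.linalg.lstsq(A,L[:,2],rcond=None)[0])
    print(T.round(4)[:3],s["force"],s["wrist_torque"],s["t"]);return im
E
python3 -c "
from plate import *
plate()"
```

```text
wrist 12764 ((505.81689453125, -207.18167114257812), (80.40081787109375, 71.06349182128906), 10.376687049865723) tool-frame x pct [-39.5  39.9] y [-32.2  36.5] z med 62.74712532354087
tilt slopes [ 6.47084841e-03 -4.19342331e-03  6.27579964e+01]
[[ 9.838e-01  1.793e-01  1.000e-03  5.050e-01]
 [ 1.793e-01 -9.838e-01 -0.000e+00 -2.042e-01]
 [ 1.000e-03  2.000e-04 -1.000e+00  1.297e-01]] [ 0.85281809 -0.71692911 -2.86468842] [-0.01499203  0.06378179  0.00902586] 7.2667
```

Request:
play_rows([
  [0,0,0,0,0,-0.02,-1],
  [0,0,0,0,0,-0.025,-1],
  [0,0,0,0,0,-0.025,-1],
  [0,0,0,0.005,-0.015,0,-1],
  [0,0,0,0.0109,-0.0308,0,-1],
  [0,0,0,0.0109,-0.0308,0,-1],
  [0,0,0,0.0109,-0.0308,0,-1],
  [0,0,0,0.0109,-0.0308,0,-1],
  [0,0,0,0.0109,-0.0308,0,-1],
  [0,0,0,0.0109,-0.0308,0,-1],
  [0,0,0,0.0109,-0.0308,0,-1],
  [0,0,0,0.0109,-0.0308,0,-1],
])

```text
t: 8.32
position: [0.5494, 0.072, 0.1996]
ee_rot: [-0.0, 0.996, 0.091, 0.001]
force: [0.9, -0.9, -2.4]
finger_gap: 0.152
```

Request:
play_rows([
  [0,0,0,0.0109,-0.0308,0,-1],
  [0,0,0,0.0109,-0.0308,0,-1],
  [0,0,0,0.0109,-0.0308,0,-1],
  [0,0,0,0.0109,-0.0308,0,-1],
  [0,0,0,0.0109,-0.0308,0,-1],
  [0,0,0,0.005,-0.015,0,-1],
  [0,0,-1.4,0,0,0,-1],
  [0,0,-1.4,0,0,0,-1],
  [0,0,0,0,0,0,-1],
  [0,0,0,0,0,0,-1],
  [0,0,0,0,0,0,-1],
  [0,0,0,0,0,0,-1],
])

```text
t: 9.32
position: [0.5767, 0.2456, 0.1996]
ee_rot: [0.0, 0.993, 0.114, 0.0]
force: [-0.3, 0.6, -2.9]
finger_gap: 0.152
```

```bash
cat > rel.py <<'E'
from plate import *
def rel(heading=13.2,off=-8,z=None):
    T,s=pose();a=np.radians(heading);x=np.array([np.cos(a),np.sin(a)]);y=np.array([-x[1],x[0]])
    cov=(T@[0.0003,0.0027,0,1])[:2]*1000
    q=cov-[585.8,248.8];print("cover rel pin jig-x",q@x,"jig-y",q@y,"z",T[2,3]*1000,"under",T[2,3]*1000-78.5)
    t=np.r_[T[:2,3]*1000-(q@x-off)*x-(q@y)*y,z or T[2,3]*1000];go(t,heading)
E
python3 -c "
from rel import *
save('overjig',plate());rel()"
```

```text
wrist 12752 ((577.5623168945312, 242.84280395507812), (80.57892608642578, 70.5440902709961), 13.028496742248535) tool-frame x pct [-39.5  39.9] y [-32.1  36.6] z med 62.77258323759044
tilt slopes [ 6.24722382e-03 -4.90924643e-03  6.27737139e+01]
[[ 9.741e-01  2.263e-01  2.000e-04  5.767e-01]
 [ 2.263e-01 -9.741e-01 -1.000e-04  2.456e-01]
 [ 2.000e-04  1.000e-04 -1.000e+00  1.996e-01]] [-0.27161358  0.55014464 -2.86277111] [-0.02179273 -0.01324281 -0.01643089] 9.3167
cover rel pin jig-x -9.269318922860625 jig-y -3.581335366915615 z 199.62550459129335 under 121.12550459129335
rotvec [ 0.   -0.01 -0.11] shift cur axes [ 0.0013 -0.0036  0.    ] shift target axes [ 0.0013 -0.0036  0.    ]
```

View pics/overjig.png

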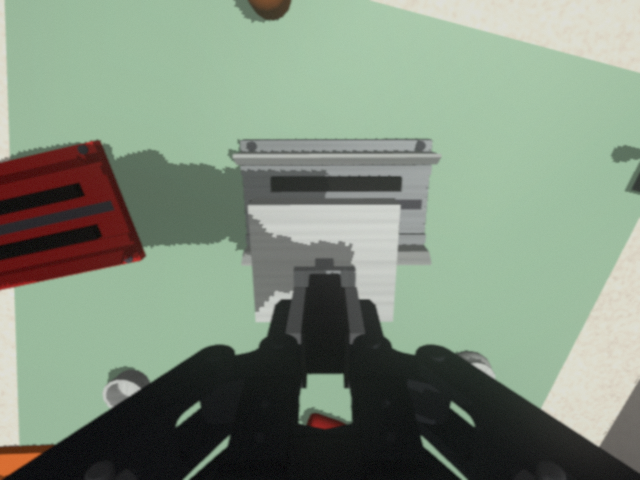

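The cover is level over the jig, about 3.6 mm toward −y of the channel line. I'll correct that and lower it to just above the guides.

Request:
play_rows([
  [0,0,-0.15,0.0013,-0.0036,0.01,-1],
  [0,0,0,0,0,0.02,-1],
  [0,0,0,0,0,0.02,-1],
  [0,0,0,0,0,0.016,-1],
  [0,0,0,0,0,0.008,-1],
  [0,0,0,0,0,0,-1],
  [0,0,0,0,0,0,-1],
])

```text
t: 9.95
position: [0.5768, 0.2504, 0.1251]
ee_rot: [0.0, 0.993, 0.116, -0.0]
force: [0.3, 0.4, -2.1]
finger_gap: 0.148
```

```bash
python3 -c "
from rel import *
im=plate();rel();save('near',im)
T,_=pose();im,d,P=cloud('wrist');L=(P-T[:3,3])@T[:3,:3]*1000
x,y,z=L[...,0],L[...,1],P[...,2]*1000
m=(d>.1)&(abs(x)<120)&(abs(y)<65)
g=m&(z>34)&(z<41.5);print('guide pts: far side y',np.percentile(y[g&(y<-10)],[1,50,99]),'near',np.percentile(y[g&(y>10)],[1,50,99]) if (g&(y>10)).any() else None)
b=g&(y<-10);print('x range',np.percentile(x[b],[.5,99.5]),np.polyfit(x[b],y[b],1))
c=g&(y>10);print(np.percentile(x[c],[.5,99.5]),np.polyfit(x[c],y[c],1),c.sum())
"
```

```text
wrist 12744 ((577.5948486328125, 247.34475708007812), (80.4832992553711, 71.1385498046875), 13.081274032592773) tool-frame x pct [-39.5  39.9] y [-32.1  36.5] z med 62.770484160616746
tilt slopes [ 6.72130675e-03 -4.32487661e-03  6.27759376e+01]
[[ 9.731e-01  2.303e-01 -7.000e-04  5.768e-01]
 [ 2.303e-01 -9.731e-01 -3.000e-04  2.504e-01]
 [-8.000e-04  1.000e-04 -1.000e+00  1.251e-01]] [ 0.32827893  0.41505521 -2.12206768] [-0.02139655 -0.04774308  0.03488883] 9.95
cover rel pin jig-x -7.367817092737384 jig-y 1.0044023722228193 z 126.02008532400048 under 47.520085324000476
rotvec [-0.01 -0.05  0.12] shift cur axes [-0.0006  0.001  -0.    ] shift target axes [-0.0006  0.001   0.    ]
guide pts: far side y [-42.50717915 -40.3486459  -37.27610727] near [44.27376863 46.92717333 49.90515949]
x range [-71.27846437  87.26577358] [ 2.78427486e-03 -4.01816291e+01]
[-71.75399802  87.32834478] [1.33040365e-04 4.70340864e+01] 863
```

View pics/near.png

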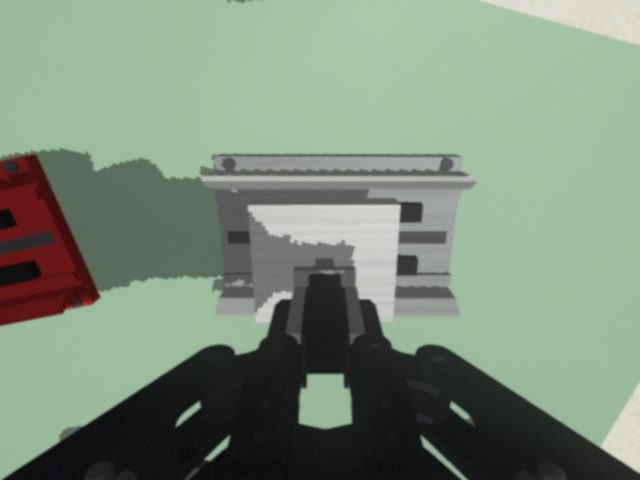

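Request:
play_rows([
  [0,0,0.1,0,0.001,0.005,-1],
  [0,0,0,0,0,0.006,-1],
  [0,0,0,0,0,0.005,-1],
  [0,0,0,0,0,0.003,-1],
  [0,0,0,0,0,0,-1],
  [0,0,0,0,0,0,-1],
])

```text
t: 10.55
position: [0.577, 0.2494, 0.106]
ee_rot: [0.0, 0.993, 0.115, -0.0]
force: [0.5, -0.4, -2.6]
finger_gap: 0.156
```

Request:
play_rows([
  [0,0,0,0,0,0.0015,-1],
  [0,0,0,0,0,0.001,-1],
  [0,0,0,0,0,0,-1],
])

```text
t: 10.8
position: [0.5772, 0.2495, 0.1038]
ee_rot: [0.0, 0.993, 0.115, -0.0]
force: [-0.0, -0.8, -1.9]
finger_gap: 0.151
```

```bash
python3 -c "
from rel import *
T,s=pose();print(s['position'],s['force'],s['wrist_torque']);rel()"
```

```text
[0.57723363 0.2494749  0.10381452] [-0.01534536 -0.78663812 -1.88154226] [0.02673078 0.01912403 0.05323699]
cover rel pin jig-x -7.8850771826063 jig-y -0.0867019162191885 z 103.81452054185543 under 25.31452054185543
rotvec [0.   0.   0.02] shift cur axes [-0.0001 -0.0001  0.    ] shift target axes [-0.0001 -0.0001  0.    ]
```

Request:
play_rows([
  [0,0,0,0,0,0.0007,-1],
  [0,0,0,0,0,0,-1],
  [0,0,0,0,0,0,-1],
])

```text
t: 11.05
position: [0.5773, 0.2495, 0.1032]
ee_rot: [-0.0, 0.993, 0.115, 0.0]
force: [0.1, -0.2, -2.6]
finger_gap: 0.149
```

Request:
play_rows([
  [0,0,0,0,0,0.0007,-1],
  [0,0,0,0,0,0,-1],
  [0,0,0,0,0,0,-1],
])

```text
t: 11.3
position: [0.5772, 0.2495, 0.1025]
ee_rot: [0.0, 0.993, 0.115, -0.0]
force: [-0.1, 0.2, -3.4]
finger_gap: 0.151
```

Request:
play_rows([
  [0,0,0,0,0,0.0007,-1],
  [0,0,0,0,0,0,-1],
  [0,0,0,0,0,0,-1],
])

```text
t: 11.55
position: [0.5773, 0.2495, 0.102]
ee_rot: [-0.0, 0.993, 0.115, 0.0]
force: [1.0, 0.7, -0.8]
finger_gap: 0.149
```

Request:
play_rows([
  [0,0,0,0,0,0.0006,-1],
  [0,0,0,0,0,0,-1],
  [0,0,0,0,0,0,-1],
])

```text
t: 11.8
position: [0.5774, 0.2496, 0.1019]
ee_rot: [-0.0, 0.993, 0.115, 0.0]
force: [-1.8, -0.9, 5.1]
finger_gap: 0.155
```

```bash
python3 -c "
from rel import *
T,s=pose();print(s['position'],s['force'],s['wrist_torque']);rel()"
```

```text
[0.57744163 0.24960417 0.10188881] [-1.79218358 -0.93565504  5.08930584] [-0.19765291  0.51672678 -0.04235481]
cover rel pin jig-x -7.652966861724468 jig-y -0.008334748481773636 z 101.88881331505232 under 23.388813315052317
rotvec [-0.01 -0.04  0.02] shift cur axes [-0.0003 -0.     -0.    ] shift target axes [-0.0003 -0.      0.    ]
```

Request:
play_rows([
  [0,0,0,0.001,0,0,-1],
  [0,0,0,0.001,0,0,-1],
  [0,0,0,0.001,0,0,-1],
  [0,0,0,0.001,0,0,-1],
  [0,0,0,0.001,0,0,-1],
  [0,0,0,0,0,0,-1],
])

```text
t: 12.3
position: [0.5815, 0.2506, 0.1014]
ee_rot: [-0.0, 0.993, 0.115, -0.0]
force: [-2.0, 0.5, 2.1]
finger_gap: 0.153
```

Request:
play_rows([
  [0,0,0,0.001,0,0,-1],
  [0,0,0,0.001,0,0,-1],
  [0,0,0,0.0006,0,0,-1],
  [0,0,0,0,0,0,-1],
  [0,0,0,0,0,0,-1],
])

```text
t: 12.72
position: [0.5847, 0.2512, 0.1008]
ee_rot: [0.0, 0.993, 0.115, -0.0]
force: [0.2, -0.4, -2.9]
finger_gap: 0.152
```

```bash
python3 -c "
from rel import *
T,s=pose();print(s['position'],s['force'],s['wrist_torque']);rel(off=0)"
```

```text
[0.58467699 0.25115849 0.10079549] [ 0.2335274  -0.40980734 -2.85587926] [-0.01756001 -0.03156453  0.05017303]
cover rel pin jig-x -0.25413310525325494 jig-y -0.14731671713619032 z 100.79548723872836 under 22.295487238728356
rotvec [0.01 0.02 0.01] shift cur axes [ 0.0003 -0.0001 -0.    ] shift target axes [ 0.0003 -0.0001  0.    ]
```

The contact force vanished and the cover sank, so the slot is over the pin. I'll lower it onto the pads.

Request:
play_rows([
  [0,0,0,0.0002,0,0.0015,-1],
  [0,0,0,0,0,0.0015,-1],
  [0,0,0,0,0,0,-1],
  [0,0,0,0,0,0,-1],
])

```text
t: 13.05
position: [0.5847, 0.2512, 0.098]
ee_rot: [0.0, 0.993, 0.115, -0.0]
force: [-0.1, 0.2, -2.8]
finger_gap: 0.153
```

Request:
play_rows([
  [0,0,0,0,0,0.001,-1],
  [0,0,0,0,0,0.001,-1],
  [0,0,0,0,0,0,-1],
  [0,0,0,0,0,0,-1],
])

```text
t: 13.38
position: [0.585, 0.2513, 0.0968]
ee_rot: [-0.0, 0.993, 0.115, 0.0]
force: [-2.7, -0.1, 3.4]
finger_gap: 0.149
```

Request:
play_rows([
  [0,0,0,0,0,0.001,-1],
  [0,0,0,0,0,0.001,-1],
  [0,0,0,0,0,0,-1],
  [0,0,0,0,0,0,-1],
])

```text
t: 13.72
position: [0.585, 0.2513, 0.0946]
ee_rot: [-0.0, 0.993, 0.115, 0.0]
force: [-2.9, -0.4, 5.2]
finger_gap: 0.152
```

Request:
play_rows([
  [0,0,0,0,0,0.001,-1],
  [0,0,0,0,0,0.0008,-1],
  [0,0,0,0,0,0,-1],
  [0,0,0,0,0,0,-1],
])

```text
t: 14.05
position: [0.585, 0.2514, 0.0932]
ee_rot: [-0.0, 0.993, 0.115, 0.0]
force: [-4.1, -1.0, 8.0]
finger_gap: 0.15
```

Request:
play_rows([
  [0,0,0,0,0,0.0007,-1],
  [0,0,0,0,0,0,-1],
  [0,0,0,0,0,0,-1],
])

```text
t: 14.3
position: [0.5849, 0.2514, 0.0931]
ee_rot: [-0.0, 0.993, 0.115, 0.0]
force: [-6.1, -1.4, 12.6]
finger_gap: 0.149
```

Request:
play_rows([
  [0,0,0,0,0,0.0006,-1],
  [0,0,0,0,0,0,-1],
  [0,0,0,0,0,0,-1],
])

```text
t: 14.55
position: [0.585, 0.2514, 0.0931]
ee_rot: [-0.0, 0.993, 0.115, 0.001]
force: [-6.7, -1.7, 16.1]
finger_gap: 0.15
```

```bash
python3 -c "
from rel import *
im=plate();rel(off=0);save('home',im)"
```

```text
wrist 14623 ((587.41455078125, 244.1540985107422), (126.054443359375, 81.31797790527344), 11.961946487426758) tool-frame x pct [-59.2  59.3] y [-32.   46.2] z med 62.69816709521756
tilt slopes [ 3.87449697e-03 -1.78464279e-02  6.25826980e+01]
[[ 9.735e-01  2.287e-01  1.100e-03  5.850e-01]
 [ 2.287e-01 -9.735e-01  5.000e-04  2.514e-01]
 [ 1.200e-03 -3.000e-04 -1.000e+00  9.310e-02]] [-6.67084744 -1.71418057 16.08874495] [-0.55134732  1.37142965 -0.00749159] 14.55
cover rel pin jig-x 0.06379378197049657 jig-y 0.008029981691883254 z 93.05905206427168 under 14.559052064271683
rotvec [-0.02 -0.07  0.02] shift cur axes [-0.0001  0.     -0.    ] shift target axes [-0.0001  0.      0.    ]
```

View pics/home.png

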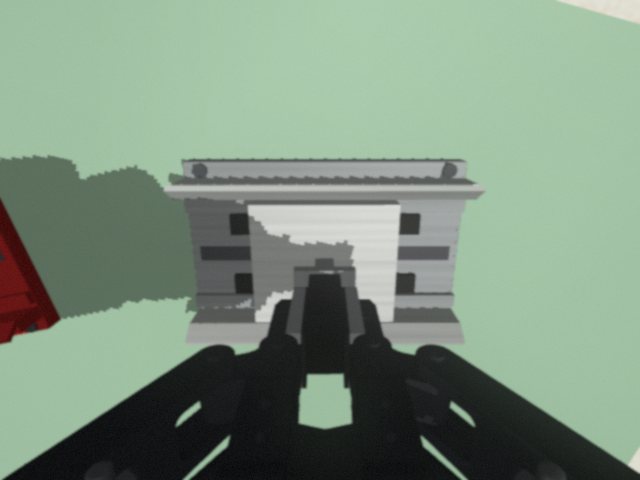

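Request:
play_rows([
  [0,0,0,0,0,0.0002,-1],
  [0,0,0,0,0,0,-1],
  [0,0,0,0,0,0,-1],
  [0,0,0,0,0,0,-1],
  [0,0,0,0,0,0,-1],
  [0,0,0,0,0,0,-1],
])

```text
t: 15.1
position: [0.5849, 0.2514, 0.093]
ee_rot: [-0.0, 0.993, 0.115, 0.001]
force: [-7.5, -2.9, 17.6]
finger_gap: 0.149
```

The cover sits square in the channel at about (325,262), between the guides, and the position and force are steady. Handing in.

```bash
python3 -c "
from cell import job;print(job.job_done())"
```

```text
the job is handed in; nothing more can be done
None
```

The job is handed in with the cover fully home in the jig. The arm still holds the grip at 60 N and presses down with about 18 N.

**What I did:** I lifted the cover about 12 mm off the fork and slid it about 80 mm out along the stand's −x. I then lowered it level into the grey jig's channel about 8 mm short of the pin. I worked it along until it dropped over the pin, then pressed it onto the pads.

**Checks that agreed:**
- **Height:** the tool stood at 101.9 mm riding on the pin, met the pads at 96.8 mm and stopped hard at 93.0 mm. That is a drop of 8.9 mm against the 9 mm expected from the pin's top to home.
- **Position:** the last wrist picture shows the cover square between the guides.
- **Force and time:** the highest wrist force I read was about 19 N, and the clock stood at 15.1 s.

**Checks that disagreed or are less certain:**
- **Camera offset:** the top and wrist cameras differed by about 2.5 mm in x. I used the wrist camera, because its reading matched the grasp.
- **Side force:** about 7.5 N of sideways force in −x goes with the downward push at the end. I left it as it was.
- **Final plate measurement:** the automatic plate fit failed at the end because it took in the guides as well. I relied on the heights, the forces and the picture instead.
- **Bystanders:** I did not measure their positions again at the end. Nothing in the moves brought the arm or cover near them.

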